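# Clear the mallet and lock the carver's clamp

### The job

Lock the carving blank into the tilted work holder. First take the round wooden mallet that stands in the way in front of the holder's knob and set it down, not drop it, standing on its head inside the shallow square tray; then push the black wing knob straight in against its spring and, keeping it pushed in, turn it clockwise to its stop, so that the clamp stays down on the blank when you let go. Leave the blank and the other things on the bench where they are.

Things in the scene. Friction and masses are not known exactly. Their poses are not given: they have to be found in the camera images.
- holder: fixed grey holder; 155 x 190 mm bed slopes 0.58 rad from level, upwards to the robot's right, top edge 135 mm high. Origin at bench height below the knob; x level towards the high edge, z up. Knob axis meets the bed 75 mm above the origin and leans outward (-0.548, 0, 0.836). Steel clamp strap 112 x 32 x 8 mm under the knob, its top 48 mm off the bed when up; all but the knob is lower
- knob_grip (a point): centre of the knob's wing, on its axis, 69 mm off the bed while up; moves with the knob. z outward along the axis (33 deg from vertical), x along the wing, y across it. Black wing 44 mm long (x), 14 mm thick (y, grasp here), 26 mm high (z, 13 mm either side of this point); under it a round skirt, 46 mm diameter, 8 mm thick, where fingertips may rest
- clamp (a joint): how far knob and strap are pushed in along the knob's axis, m: 0 up, 0.0125 hard stop; a spring pushes it out, about 10 N with the pad on the blank holds it fully in. It must be more than 0.009 in before the screw starts; locked it stays at about 0.0097 by itself
- knob (a joint): turn of the knob, rad; grows clockwise seen from outside, looking along the axis at the bed; starts 0.05 to 0.45, stop at 1.45. Blocked at about 0.55 unless pushed in; from there to 1.2 the thread draws it in, beyond 1.2 it is locked and holds when released
- pad: black rubber pad of 24 mm diameter under the strap's high end, that comes down on the blank. Origin: centre of its underside
- blank: loose roughed-out light wooden carving lying across the bed against two lips above the knob, middle part 56 x 150 x 28 mm, 240 mm long in all, 0.22 kg. Origin: centre of its underside on the bed; y along its length, z out of the bed
- mallet: dark wooden round carver's mallet standing on its head, handle up, 212 mm high, 0.42 kg: head 74 mm diameter up to 98 mm height (64 mm at the underside), handle 25 to 29 mm diameter from 110 to 205 mm height. Origin: centre of the underside, z up along the handle
- tray: fixed open plywood tray 128 x 128 mm, walls 30 mm high and 6 mm thick, inside 116 x 116 mm, floor 6 mm thick. Origin: centre of its underside
- bottle: bystander: white plastic glue bottle, 54 mm diameter, 150 mm high. Origin: centre of the underside
- jar: bystander: open steel cup, 54 mm diameter, 85 mm high. Origin: centre of the underside
- offcut: bystander: wood offcut 45 x 45 x 60 mm high. Origin: centre of the underside
- chisel: bystander: chisel lying on the bench beyond the holder, 220 mm long, handle 28 mm thick. Origin: under its middle, x along it towards the blade
Things that resemble listed ones, but are neither listed nor needed, are in the scene too. Leave any blue or green look-alike of the mallet alone.

How it is judged:
By the outcome, as a careful person would: the job done as asked, in the order asked, and still so for the second after the job is handed in, with the robot touching nothing.
It also fails if it takes over 64 s, if anything falls off the work surface, if the arm or the gripper's body presses on something with over 40 N, if the wrist force passes 120 N, or if a joint passes its speed limit or range.

### The arm

A 6-joint arm with a two-finger parallel gripper is mounted at the origin on the work surface. World frame = base frame: x ahead of the robot, y to its left, z up, the work surface at z = 0. Lengths are in m, angles in rad, forces in N, time in s.
With the tool pointing down it reaches from about 0.375 to 0.975 m from the base axis. Payload 3.8 kg.
Tool frame: the origin (TCP) lies between the finger pads; the fingertips stand 11 mm ahead of it and the grasp point (between the pads) lies 8 mm behind it (arm.tip_extent is the distance from the TCP to the fingertips, in m); z points along the fingers, y is the line along which they close (so a half turn about z gives the same grasp; the last joint's range is limited). The gripper opens to 85 mm and grips with 20 to 120 N. Pads are 22 mm wide; open, the fingers measure 114 mm over their backs; the gripper's body (76 mm by 85 mm) begins 54 mm behind the grasp point. The pads swing forward as they close: fully open they stand 13 mm farther back than shut.
Start: joints at [1.065, 0.264, 1.604, -0, 1.274, -0.037], TCP at [0.305, 0.602, 0.242] pointing down, gripper open.
Joint ranges: [-2.63, 2.63], [-0.94, 2.18], [0.31, 2.57], [-1.31, 4.45], [0, 2.66], [-2.55, 2.55]. Speed limits (rad/s): [2.57, 2.57, 3.14, 3.14, 3.14, 3.14].

### API

Orientations are given as [roll, pitch, yaw] about the fixed x, y, z axes, in that order (R = Rz(yaw) Ry(pitch) Rx(roll)).
In Python, from station import arm, viewer, workorder, spotter gives the robot as it stands.
- The arm moves only by the shell command python3 -m creep 'ROWS' [FORCE]. ROWS is JSON, a list of rows, each an object of numbers: "dx", "dy", "dz": the shift along the tool's x, y, z as a fraction of full scale; "ax", "ay", "az": the turn, a rotation vector about the tool's x, y, z as a fraction of full scale; "jaw": the opening, from -1 (shut) to 1 (fully open). A call has 1 to 12 rows; each row shifts and turns the commanded pose from where the row before left it, along the tool's axes as they then stand; what a row does not reach is not made up. Full scale, the value 1, is 0.025 m for a shift and 0.08 rad for a turn. A row lasts 1/10 s, in which the tool goes at most 50 mm and 8.59 degrees, less where a joint would pass 70% of its speed; a pose out of reach is approached as far as the arm can. A call with a number of a shift or a turn outside -1 to 1 is refused whole. A call with a gripper value outside its range is refused whole. The fingers move at their own pace and stop on an object; FORCE is the grip in N (left out, the last holds). Time passes only in rows, so rows that do not move let the fingers close. It gives the time, the measured TCP pose, the force, the opening and the grip force at its end, in the units of the state.
- arm.observe(): the state, without advancing time (a new reading comes with each control period).
- viewer.capture(name): name is "side" or "top"; returns a dict with "frame" (384x512x3 uint8, red, green, blue), "fx", "fy", "cx", "cy" (pixels), "R" (3x3) and "t" (3): a world point X has camera coordinates R X + t. Camera axes: x right, y down, z forward; pixel columns grow to the right and rows downward; lengths in m; the calibration is good to about 2 mm. A picture is of the moment at which its call begins. There is no depth.
- workorder.job_done(): hands the job in; it is judged then, once.
Trained networks look in the newest picture that a camera, given by its name, has taken for a name from the list of things; names that differ only in an ending like _2 or _b are one class to them, and where a whole thing is asked for, a point or a joint stands for the part that bears it (a point fixed in the world has none). Each returns a list of dicts, best first, with "score" (0 to 1); they miss things now and then, are a little off and sometimes report something else, mostly with a low value. They report only what shows in the picture. A call takes as long as a camera call. They do not tell look-alikes from the thing itself.
- spotter.find_in(camera, label): "at" ([column, row] as shares, 0 to 1, of the picture: columns of its width, rows of its height, amid what is visible of it).
- spotter.trace(camera, label): "pixels" (384x512 bool, what is visible of it) and "at" ([column, row] as shares, 0 to 1, of the picture: columns of its width, rows of its height, amid what is visible of it).
- spotter.pinpoint(camera, label): "at" ([column, row] as shares, 0 to 1, of the picture: columns of its width, rows of its height: a listed point, or the origin of a listed thing).
The state is a dict: "clock": time; "joints": joint angles; "joint_vel": joint speeds; "joint_efforts": joint torques, N m; "eef_pos": TCP position; "eef_rot": TCP orientation; "wrist_force": force on the tool from outside, world axes, zero at the start; "moment": the same for the moment, N m; "finger_gap": finger opening in m; "grip_force": force on a finger pad.
Only numpy, scipy, OpenCV 4.12 (cv2) and the standard library are available. Lean on these libraries where they do the work, as an engineer would, in place of code of your own. Each camera call takes 0.05 s, during which the arm holds its last target. There are 200 camera calls.

## Working session

There is one attempt and no reset: what is moved stays moved. The work goes in short steps, Python scripts to look and compute and a shell command to move; the robot and the scene stay as the last step left them, time stands still between calls to the robot, and variables do not carry over. Pictures are saved under pics/ and viewed, at most 10 in all, crops included, and the job is handed in when it is done.

```bash
mkdir -p pics; cat > h.py <<'E'
import numpy as np, cv2
from station import arm, viewer, workorder, spotter
def cap(n): 
    c=viewer.capture(n); return c
def ray(c,at):
    u=at[0]*512; v=at[1]*384
    d=np.array([(u-c['cx'])/c['fx'],(v-c['cy'])/c['fy'],1]); R=np.array(c['R']);t=np.array(c['t'])
    return -R.T@t, R.T@d/np.linalg.norm(d)
def onz(c,at,z):
    o,d=ray(c,at); return o+d*(z-o[2])/d[2]
def tri(c1,a1,c2,a2):
    o1,d1=ray(c1,a1);o2,d2=ray(c2,a2)
    s=np.linalg.lstsq(np.stack([d1,-d2],1),o2-o1,rcond=None)[0]
    p=o1+s[0]*d1;q=o2+s[1]*d2
    return (p+q)/2,np.linalg.norm(p-q)
def proj(c,X):
    p=np.array(c['R'])@X+np.array(c['t']); return np.array([p[0]/p[2]*c['fx']+c['cx'],p[1]/p[2]*c['fy']+c['cy']])
E
python3 - <<'E'
from h import *
np.set_printoptions(precision=3,suppress=True)
C={n:cap(n) for n in('side','top')}
for n in C: cv2.imwrite(f'pics/{n}0.png',C[n]['frame'][:,:,::-1]); print(n,'cam',ray(C[n],[.5,.5]))
for l in['holder','knob_grip','pad','blank','mallet','tray','bottle','jar','offcut','chisel']:
    r={n:spotter.pinpoint(n,l) for n in C}
    for n in C:
        print(l,n,[(round(x['score'],2),np.round(np.array(x['at'])*[512,384]), onz(C[n],x['at'],0)) for x in r[n][:4]])
    if r['side'] and r['top']: print('  tri',tri(C['side'],r['side'][0]['at'],C['top'],r['top'][0]['at']))
E
```

```text
side cam (array([ 0.285, -0.839,  0.881]), array([ 0.24 ,  0.697, -0.675]))
top cam (array([ 0.496, -0.034,  1.086]), array([ 0.071, -0.028, -0.997]))
holder side [(0.67, array([269., 227.]), array([ 0.586, -0.07 , -0.   ]))]
holder top [(0.97, array([255., 184.]), array([ 0.596, -0.063,  0.   ]))]
  tri (array([ 0.593, -0.062, -0.01 ]), np.float64(0.007874865289258104))
knob_grip side [(0.67, array([264., 179.]), array([0.639, 0.114, 0.   ]))]
knob_grip top [(0.49, array([243., 180.]), array([ 0.606, -0.029,  0.   ])), (0.44, array([202., 157.]), array([0.672, 0.084, 0.   ]))]
  tri (array([ 0.589, -0.029,  0.131]), np.float64(0.006695657224026733))
pad side [(0.46, array([281., 191.]), array([ 0.667,  0.05 , -0.   ]))]
pad top [(0.6, array([118., 213.]), array([0.517, 0.314, 0.   ])), (0.44, array([273., 175.]), array([ 0.62 , -0.111,  0.   ]))]
  tri (array([ 0.63 ,  0.29 , -0.153]), np.float64(0.2623068044474834))
blank side [(0.9, array([281., 213.]), array([ 0.634, -0.029,  0.   ])), (0.34, array([264., 178.]), array([0.641, 0.119, 0.   ]))]
blank top [(0.97, array([278., 179.]
[... 1003 characters left out ...]
0.534, -0.394, -0.01 ]), np.float64(0.014888738829316288))
jar side [(0.65, array([216., 216.]), array([ 0.465,  0.015, -0.   ])), (0.51, array([280., 214.]), array([ 0.632, -0.032,  0.   ]))]
jar top []
offcut side [(0.68, array([278., 182.]), array([0.674, 0.091, 0.   ]))]
offcut top [(0.7, array([203., 156.]), array([0.674, 0.082, 0.   ]))]
  tri (array([0.671, 0.081, 0.01 ]), np.float64(0.0027268861279767013))
chisel side [(0.72, array([307., 267.]), array([ 0.626, -0.222, -0.   ]))]
chisel top [(0.8, array([313., 180.]), array([ 0.606, -0.222,  0.   ])), (0.25, array([279., 179.]), array([ 0.61 , -0.129,  0.   ]))]
  tri (array([ 0.614, -0.224,  0.006]), np.float64(0.01855942265627794))
```

```bash
python3 -c "
import cv2,numpy as np
a=cv2.imread('pics/side0.png');b=cv2.imread('pics/top0.png')
cv2.imwrite('pics/both0.png',cv2.resize(np.vstack([a,b]),(400*2,600)) if 0 else cv2.resize(np.hstack([a,b]),(800,300)))"
```

```text
(no output)
```

View pics/side0.png

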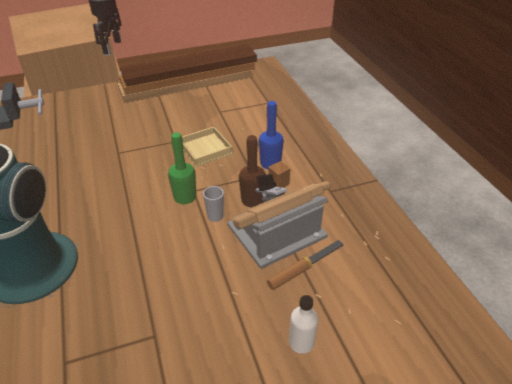

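View pics/top0.png

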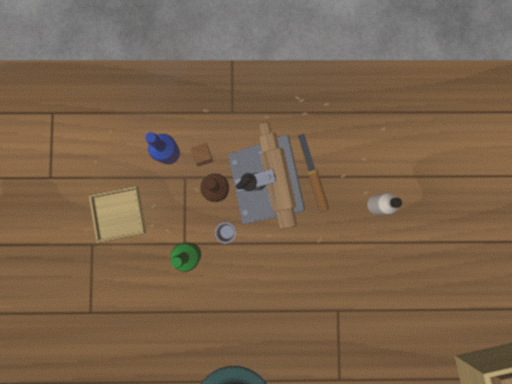

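The side view shows the brown mallet at about (253,170) beside the knob, with the blue look-alike at (270,135), the green one at (182,170) and the tray at (207,147). The top view puts the mallet at (214,187), the tray at (117,214), and the holder's knob at about (245,182). The real mallet is the candidate near (0.583, 0.05).

```bash
python3 - <<'E'
from h import *
np.set_printoptions(precision=4,suppress=True)
C={n:cap(n) for n in('side','top')}
m={n:[x for x in spotter.pinpoint(n,'mallet') if np.linalg.norm(onz(C[n],x['at'],0)[:2]-[.583,.05])<.04] for n in C}
for n in C: print(n,[onz(C[n],x['at'],0) for x in m[n]])
print(tri(C['side'],m['side'][0]['at'],C['top'],m['top'][0]['at']))
for n in C: 
    for x in spotter.trace(n,'mallet'):
        M=x['pixels']; v,u=np.nonzero(M)
        print(n,x['score'],np.array(x['at'])*[512,384],u.min(),u.max(),v.min(),v.max(),C[n]['frame'][M].mean(0))
# handle top check
for X in ([.583,.05,0],[.583,.05,.212],[.583,.05,.098]): print(X,proj(C['side'],np.array(X)),proj(C['top'],np.array(X)))
t=spotter.trace('top','tray')[0]; cs=[p for p in cv2.minAreaRect(np.argwhere(t['pixels'])[:,::-1].astype(np.float32))[0:1]]
box=cv2.boxPoints(cv2.minAreaRect(np.argwhere(t['pixels'])[:,::-1].astype(np.float32)))
print('tray',box,[onz(C['top'],p/[512,384],.03)[:2] for p in box])
t=spotter.trace('top','blank')[0]; uv=np.argwhere(t['pixels'])[:,::-1]
P=np.array([onz(C['top'],p/[512,384],.12)[:2] for p in uv]); w,V=np.linalg.eigh(np.cov(P.T)); print('blank',P.mean(0),V[:,1],np.ptp((P-P.mean(0))@V,axis=0))
s=arm.observe(); print(s['eef_pos'],s['eef_rot'],s['finger_gap'],s['wrist_force'])
cv2.imwrite('pics/c1.png',np.hstack([cv2.resize(C['side']['frame'][140:230,210:340,::-1],None,fx=3,fy=3,interpolation=2)[:270],cv2.resize(C['top']['frame'][125:215,195:325,::-1],None,fx=3,fy=3,interpolation=2)]))
E
```

```text
side [array([0.5868, 0.0407, 0.    ])]
top [array([0.5767, 0.0449, 0.    ])]
(array([ 0.582 ,  0.0435, -0.0017]), np.float64(0.01083903516672079))
side 0.77 [180.1216 173.9904] 168 195 132 204 [ 73.21   105.2515  57.7296]
side 0.68 [253.0816 176.9856] 238 264 135 207 [85.1488 59.154  43.5822]
side 0.68 [270.8992 143.5008] 259 282 101 167 [ 62.6565  70.0498 120.6382]
top 0.8 [211.712  190.3104] 200 229 174 202 [78.742  56.5321 42.7332]
top 0.73 [161.1776 147.9168] 145 179 133 164 [ 59.204   66.6222 112.2406]
top 0.65 [185.2928 254.2848] 170 200 243 272 [55.5877 98.3106 50.9067]
[0.583, 0.05, 0] [253.4271 197.9303] [214.5875 188.5458]
[0.583, 0.05, 0.212] [252.8056 135.8274] [207.237  180.9586]
[0.583, 0.05, 0.098] [253.1576 170.9966] [211.5792 185.4406]
tray [[ 87.3648 194.2792]
 [138.2237 185.596 ]
 [146.5387 234.2983]
 [ 95.6798 242.9815]] [array([0.5664, 0.3883]), array([0.5893, 0.2529]), array([0.459 , 0.2285]), array([0.4367, 0.3628])]
blank [ 0.5991 -0.1138] [-0.977  -0.2132] [0.0623 0.2682]
[0.305  0.6022 0.2423] [ 3.1416 -0.      2.6728] 0.08580175620395675 [-0.4539 -0.4804  0.4263]
```

View pics/c1.png

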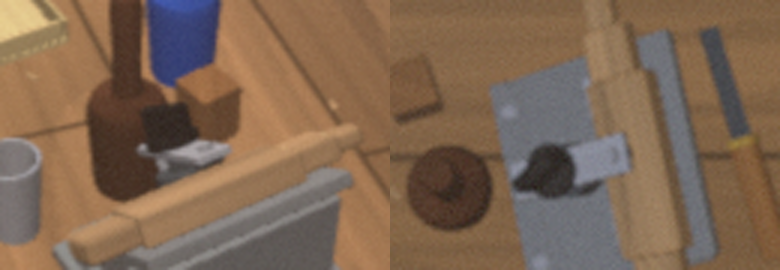

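```bash
python3 - <<'E'
from h import *
from scipy.optimize import least_squares
np.set_printoptions(precision=4,suppress=True)
C={n:cap(n) for n in('side','top')}
M={}
for n,p in(('side',[253,177]),('top',[212,190])):
    M[n]=min(spotter.trace(n,'mallet'),key=lambda x:np.linalg.norm(np.array(x['at'])*[512,384]-p))['pixels']
a=np.linspace(0,2*np.pi,60)
def pts(x,y,prof): return np.array([[x+r*np.cos(t),y+r*np.sin(t),z] for z,r in prof for t in a])
full=[(0,.032),(.03,.037),(.098,.037),(.11,.0135),(.205,.0135),(.212,.01)]
hand=[(z,.0135) for z in np.linspace(.15,.19,5)]
def bb(c,P):
    q=np.array([proj(c,p) for p in P]); return q.min(0),q.max(0)
v,u=np.nonzero(M['top']); ot=np.array([u.min(),v.min(),u.max()+1,v.max()+1])
v,u=np.nonzero(M['side']); os_=np.array([u.min(),v.min()])
hr=[np.nonzero(M['side'][r])[0] for r in range(140,152)]; hc=np.mean([(h.min()+h.max()+1)/2 for h in hr])
print(ot,os_,hc)
def f(p,full_=True):
    lo,hi=bb(C['top'],pts(*p,full)); ls,_=bb(C['side'],pts(*p,full)); l2,h2=bb(C['side'],pts(*p,hand))
    return np.r_[lo-ot[:2],hi-ot[2:],ls-os_,(l2[0]+h2[0])/2-hc]
r=least_squares(f,[.58,.045],loss='soft_l1'); print(r.x,f(r.x))
# tray rim fit
t=spotter.trace('top','tray')[0]['pixels']; ot2=cv2.boxPoints(cv2.minAreaRect(np.argwhere(t)[:,::-1].astype(np.float32)))
print('tray rim ctr',onz(C['top'],ot2.mean(0)/[512,384],.03),'base ctr', onz(C['top'],ot2.mean(0)/[512,384],0))
ts=spotter.trace('side','tray')[0]['pixels']; h=cv2.minAreaRect(np.argwhere(ts)[:,::-1].astype(np.float32)); print(h,onz(C['side'],np.array(h[0])/[512,384],.015))
E
```

```text
[200 174 229 203] [238 135] 251.54166666666666
[0.5773 0.044 ] [-0.7499 -0.8813  0.6769  0.4869 -0.173   0.255  -0.0389]
tray rim ctr [0.5126 0.3093 0.03  ] base ctr [0.5131 0.319  0.    ]
((205.66925048828125, 145.1461639404297), (33.33747863769531, 45.31900405883789), 70.55996704101562) [0.5148 0.3137 0.015 ]
```

```bash
python3 -m creep '[{"az":1,"dz":-0.1,"jaw":1},{"az":1,"dz":-0.1},{"az":1,"dz":-0.1},{"az":1,"dz":-0.1},{"az":1,"dz":-0.1},{"az":1,"dz":-0.1},{"az":1,"dz":-0.1},{"az":1,"dz":-0.1},{"az":1,"dz":-0.1},{"az":1,"dz":-0.1},{"az":1,"dz":-0.1},{"az":1,"dz":-0.1}]' 40 
python3 -m creep '[{"az":0.89},{"az":0.89},{"dx":-0.5,"dy":0.3},{"dx":-1,"dy":0.5},{"dx":-1,"dy":0.5},{"dx":-1,"dy":0.5},{"dx":-1,"dy":0.5},{"dx":-1,"dy":0.5},{"dx":-1,"dy":0.5},{"dx":-1,"dy":0.5},{"dx":-1,"dy":0.5},{"dx":-1,"dy":0.5}]'
python3 -m creep '[{"dx":-1,"dy":0.5},{"dx":-1,"dy":0.5},{"dx":-1,"dy":0.5},{"dx":-1,"dy":0.5},{"dx":-1,"dy":0.5},{"dx":-1,"dy":0.5},{"dx":-1,"dy":0.5},{"dx":-1,"dy":0.5},{"dx":-1,"dy":0.5},{"dx":-1,"dy":0.5},{"dx":-1,"dy":0.5},{}]'
```

```text
schema error: expected keys dx, dy, dz, ax, ay, az, jaw
schema error: expected keys dx, dy, dz, ax, ay, az, jaw
schema error: expected keys dx, dy, dz, ax, ay, az, jaw
```

```bash
python3 -m creep '[{"dx":0,"dy":0,"dz":-0.1,"ax":0,"ay":0,"az":1,"jaw":1},{"dx":0,"dy":0,"dz":-0.1,"ax":0,"ay":0,"az":1,"jaw":1},{"dx":0,"dy":0,"dz":-0.1,"ax":0,"ay":0,"az":1,"jaw":1},{"dx":0,"dy":0,"dz":-0.1,"ax":0,"ay":0,"az":1,"jaw":1},{"dx":0,"dy":0,"dz":-0.1,"ax":0,"ay":0,"az":1,"jaw":1},{"dx":0,"dy":0,"dz":-0.1,"ax":0,"ay":0,"az":1,"jaw":1},{"dx":0,"dy":0,"dz":-0.1,"ax":0,"ay":0,"az":1,"jaw":1},{"dx":0,"dy":0,"dz":-0.1,"ax":0,"ay":0,"az":1,"jaw":1},{"dx":0,"dy":0,"dz":-0.1,"ax":0,"ay":0,"az":1,"jaw":1},{"dx":0,"dy":0,"dz":-0.1,"ax":0,"ay":0,"az":1,"jaw":1},{"dx":0,"dy":0,"dz":-0.1,"ax":0,"ay":0,"az":1,"jaw":1},{"dx":0,"dy":0,"dz":-0.1,"ax":0,"ay":0,"az":1,"jaw":1}]' 40
python3 -m creep '[{"dx":0,"dy":0,"dz":0,"ax":0,"ay":0,"az":0.89,"jaw":1},{"dx":0,"dy":0,"dz":0,"ax":0,"ay":0,"az":0.89,"jaw":1},{"dx":-0.5,"dy":0.3,"dz":0,"ax":0,"ay":0,"az":0,"jaw":1},{"dx":-1,"dy":0.5,"dz":0,"ax":0,"ay":0,"az":0,"jaw":1},{"dx":-1,"dy":0.5,"dz":0,"ax":0,"ay":0,"az":0,"jaw":1},{"dx":-1,"dy":0.5,"dz":0,"ax":0,"ay":0,"az":0,"jaw":1},{"dx":-1,"dy":0.5,"dz":0,"ax":0,"ay":0,"az":0,"jaw":1},{"dx":-1,"dy":0.5,"dz":0,"ax":0,"ay":0,"az":0,"jaw":1},{"dx":-1,"dy":0.5,"dz":0,"ax":0,"ay":0,"az":0,"jaw":1},{"dx":-1,"dy":0.5,"dz":0,"ax":0,"ay":0,"az":0,"jaw":1},{"dx":-1,"dy":0.5,"dz":0,"ax":0,"ay":0,"az":0,"jaw":1},{"dx":-1,"dy":0.5,"dz":0,"ax":0,"ay":0,"az":0,"jaw":1}]'
python3 -m creep '[{"dx":-1,"dy":0.5,"dz":0,"ax":0,"ay":0,"az":0,"jaw":1},{"dx":-1,"dy":0.5,"dz":0,"ax":0,"ay":0,"az":0,"jaw":1},{"dx":-1,"dy":0.5,"dz":0,"ax":0,"ay":0,"az":0,"jaw":1},{"dx":-1,"dy":0.5,"dz":0,"ax":0,"ay":0,"az":0,"jaw":1},{"dx":-1,"dy":0.5,"dz":0,"ax":0,"ay":0,"az":0,"jaw":1},{"dx":-1,"dy":0.5,"dz":0,"ax":0,"ay":0,"az":0,"jaw":1},{"dx":-1,"dy":0.5,"dz":0,"ax":0,"ay":0,"az":0,"jaw":1},{"dx":-1,"dy":0.5,"dz":0,"ax":0,"ay":0,"az":0,"jaw":1},{"dx":-1,"dy":0.5,"dz":0,"ax":0,"ay":0,"az":0,"jaw":1},{"dx":-1,"dy":0.5,"dz":0,"ax":0,"ay":0,"az":0,"jaw":1},{"dx":-1,"dy":0.5,"dz":0,"ax":0,"ay":0,"az":0,"jaw":1},{"dx":0,"dy":0,"dz":0,"ax":0,"ay":0,"az":0,"jaw":1}]'
```

```text
clock: 3.0
eef_pos: [0.305, 0.6022, 0.2724]
eef_rot: [-3.142, -0.0, 1.709]
wrist_force: [-0.2, 0.7, 0.3]
finger_gap: 0.0857
grip_force: 0.0
clock: 4.2
eef_pos: [0.4254, 0.3625, 0.2723]
eef_rot: [3.141, 0.0, 1.572]
wrist_force: [0.2, 0.5, -1.4]
finger_gap: 0.0855
grip_force: 0.0
clock: 5.4
eef_pos: [0.5631, 0.0859, 0.2723]
eef_rot: [3.141, 0.002, 1.569]
wrist_force: [-0.2, -0.1, -0.4]
finger_gap: 0.0854
grip_force: 0.0
```

```bash
python3 -m creep '[{"dx":-0.84,"dy":0.28,"dz":0,"ax":0,"ay":0,"az":0,"jaw":1},{"dx":-0.84,"dy":0.28,"dz":0,"ax":0,"ay":0,"az":0,"jaw":1},{"dx":0,"dy":0,"dz":0.4,"ax":0,"ay":0,"az":0,"jaw":1},{"dx":0,"dy":0,"dz":0.5,"ax":0,"ay":0,"az":0,"jaw":1},{"dx":0,"dy":0,"dz":0.5,"ax":0,"ay":0,"az":0,"jaw":1},{"dx":0,"dy":0,"dz":0.5,"ax":0,"ay":0,"az":0,"jaw":1},{"dx":0,"dy":0,"dz":0.5,"ax":0,"ay":0,"az":0,"jaw":1},{"dx":0,"dy":0,"dz":0.5,"ax":0,"ay":0,"az":0,"jaw":1},{"dx":0,"dy":0,"dz":0.5,"ax":0,"ay":0,"az":0,"jaw":1},{"dx":0,"dy":0,"dz":0.5,"ax":0,"ay":0,"az":0,"jaw":1},{"dx":0,"dy":0,"dz":0.5,"ax":0,"ay":0,"az":0,"jaw":1},{"dx":0,"dy":0,"dz":0,"ax":0,"ay":0,"az":0,"jaw":1}]'
python3 - <<'E'
from h import *
C={n:cap(n) for n in('side','top')}
cv2.imwrite('pics/c2.png',np.hstack([cv2.resize(C['side']['frame'][80:230,190:320,::-1],None,fx=3,fy=3),cv2.resize(C['top']['frame'][110:260,135:265,::-1],None,fx=3,fy=3)]))
E
```

```text
clock: 6.6
eef_pos: [0.5746, 0.0475, 0.1596]
eef_rot: [-3.137, 0.0, 1.57]
wrist_force: [-0.1, 0.2, 0.3]
finger_gap: 0.0852
grip_force: 0.0
```

View pics/c2.png

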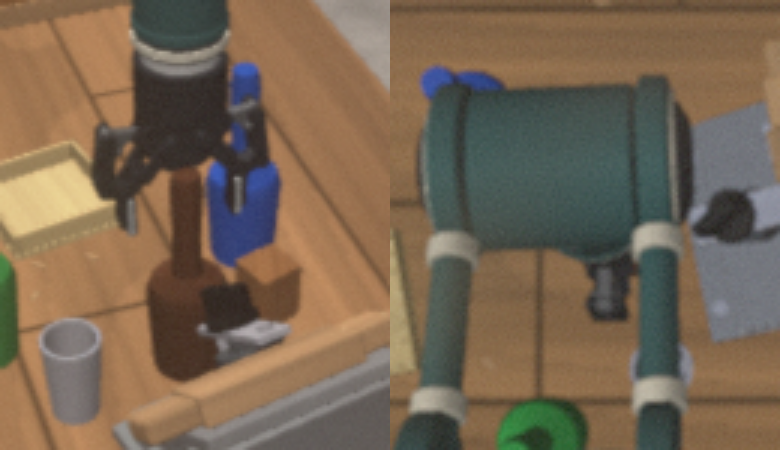

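The side view shows the handle at (185,195) in the crop, centred between the fingertips at 127 and 236, with the head clear below. I'll close and lift.

```bash
python3 -m creep '[{"dx":-0.12,"dy":0.06,"dz":0,"ax":0,"ay":0,"az":0,"jaw":-0.3},{"dx":0,"dy":0,"dz":0,"ax":0,"ay":0,"az":0,"jaw":-1},{"dx":0,"dy":0,"dz":0,"ax":0,"ay":0,"az":0,"jaw":-1},{"dx":0,"dy":0,"dz":0,"ax":0,"ay":0,"az":0,"jaw":-1},{"dx":0,"dy":0,"dz":0,"ax":0,"ay":0,"az":0,"jaw":-1},{"dx":0,"dy":0,"dz":0,"ax":0,"ay":0,"az":0,"jaw":-1},{"dx":0,"dy":0,"dz":0,"ax":0,"ay":0,"az":0,"jaw":-1},{"dx":0,"dy":0,"dz":0,"ax":0,"ay":0,"az":0,"jaw":-1}]' 60
```

```text
clock: 7.5
eef_pos: [0.578, 0.0446, 0.163]
eef_rot: [3.141, 0.0, 1.571]
wrist_force: [-2.3, -0.5, 5.2]
finger_gap: 0.0267
grip_force: 58.7
```

```bash
python3 -m creep '[{"dx":0,"dy":0,"dz":-0.4,"ax":0,"ay":0,"az":0,"jaw":-1},{"dx":0,"dy":0,"dz":-0.7,"ax":0,"ay":0,"az":0,"jaw":-1},{"dx":0,"dy":0,"dz":-0.7,"ax":0,"ay":0,"az":0,"jaw":-1},{"dx":0,"dy":0,"dz":-0.7,"ax":0,"ay":0,"az":0,"jaw":-1},{"dx":0,"dy":0,"dz":-0.5,"ax":0,"ay":0,"az":0,"jaw":-1},{"dx":0.2,"dy":0,"dz":-0.2,"ax":0,"ay":0,"az":0,"jaw":-1},{"dx":0.4,"dy":-0.1,"dz":0,"ax":0,"ay":0,"az":0,"jaw":-1},{"dx":0.6,"dy":-0.2,"dz":0,"ax":0,"ay":0,"az":0,"jaw":-1},{"dx":0.7,"dy":-0.2,"dz":0,"ax":0,"ay":0,"az":0,"jaw":-1},{"dx":0.8,"dy":-0.2,"dz":0,"ax":0,"ay":0,"az":0,"jaw":-1},{"dx":0.8,"dy":-0.2,"dz":0,"ax":0,"ay":0,"az":0,"jaw":-1},{"dx":0.8,"dy":-0.2,"dz":0,"ax":0,"ay":0,"az":0,"jaw":-1}]'
python3 -m creep '[{"dx":0.8,"dy":-0.2,"dz":0,"ax":0,"ay":0,"az":0,"jaw":-1},{"dx":0.8,"dy":-0.2,"dz":0,"ax":0,"ay":0,"az":0,"jaw":-1},{"dx":0.8,"dy":-0.2,"dz":0,"ax":0,"ay":0,"az":0,"jaw":-1},{"dx":0.8,"dy":-0.2,"dz":0,"ax":0,"ay":0,"az":0,"jaw":-1},{"dx":0.8,"dy":-0.2,"dz":0,"ax":0,"ay":0,"az":0,"jaw":-1},{"dx":0.8,"dy":-0.2,"dz":0,"ax":0,"ay":0,"az":0,"jaw":-1},{"dx":0.7,"dy":-0.2,"dz":0,"ax":0,"ay":0,"az":0,"jaw":-1},{"dx":0.6,"dy":-0.1,"dz":0,"ax":0,"ay":0,"az":0,"jaw":-1},{"dx":0.4,"dy":0,"dz":0,"ax":0,"ay":0,"az":0,"jaw":-1},{"dx":0,"dy":0,"dz":0,"ax":0,"ay":0,"az":0,"jaw":-1},{"dx":0,"dy":0,"dz":0,"ax":0,"ay":0,"az":0,"jaw":-1}]'
python3 - <<'E'
from h import *
C={n:cap(n) for n in('side','top')}
cv2.imwrite('pics/c3.png',np.hstack([cv2.resize(C['side']['frame'][60:190,140:270,::-1],None,fx=3,fy=3),cv2.resize(C['top']['frame'][130:260,50:180,::-1],None,fx=3,fy=3)]))
for X in ([.515,.314,.006],[.515,.314,.08]): print((proj(C['side'],np.array(X))-[140,60])*3,(proj(C['top'],np.array(X))-[50,130])*3+[390,0])
E
```

```text
clock: 8.7
eef_pos: [0.5485, 0.1539, 0.2407]
eef_rot: [-3.139, 0.0, 1.571]
wrist_force: [0.8, -0.6, -5.0]
finger_gap: 0.0262
grip_force: 59.4
clock: 9.8
eef_pos: [0.5127, 0.3143, 0.2419]
eef_rot: [-3.141, 0.001, 1.571]
wrist_force: [0.2, -0.3, -3.9]
finger_gap: 0.0269
grip_force: 59.4
[197.77658976 262.11987307] [593.0492565  250.54670061]
[192.27432769 203.77437406] [564.86088628 249.10134485]
```

View pics/c3.png

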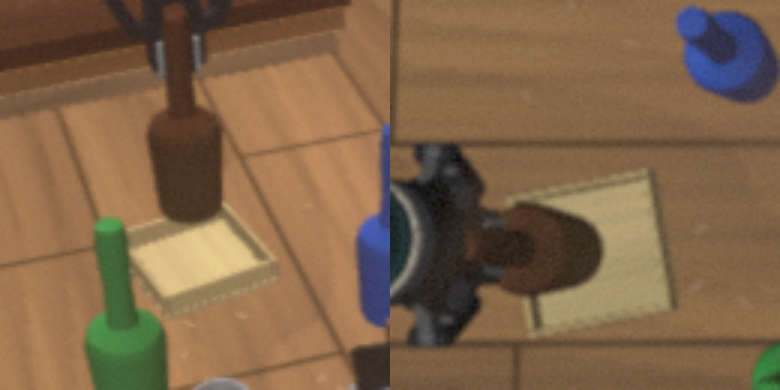

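The mallet hangs upright. The tray's centre is at about (198,255) in the side crop and (592,252) in the top one, and both match the target projection. I'll lower it.

```bash
python3 -m creep '[{"dx":0,"dy":0.08,"dz":0.3,"ax":0,"ay":0,"az":0,"jaw":-1},{"dx":0,"dy":0,"dz":0.5,"ax":0,"ay":0,"az":0,"jaw":-1},{"dx":0,"dy":0,"dz":0.5,"ax":0,"ay":0,"az":0,"jaw":-1},{"dx":0,"dy":0,"dz":0.5,"ax":0,"ay":0,"az":0,"jaw":-1},{"dx":0,"dy":0,"dz":0.4,"ax":0,"ay":0,"az":0,"jaw":-1},{"dx":0,"dy":0,"dz":0.3,"ax":0,"ay":0,"az":0,"jaw":-1},{"dx":0,"dy":0,"dz":0.2,"ax":0,"ay":0,"az":0,"jaw":-1},{"dx":0,"dy":0,"dz":0.1,"ax":0,"ay":0,"az":0,"jaw":-1},{"dx":0,"dy":0,"dz":0.04,"ax":0,"ay":0,"az":0,"jaw":-1},{"dx":0,"dy":0,"dz":0.04,"ax":0,"ay":0,"az":0,"jaw":-1},{"dx":0,"dy":0,"dz":0,"ax":0,"ay":0,"az":0,"jaw":-1},{"dx":0,"dy":0,"dz":0,"ax":0,"ay":0,"az":0,"jaw":-1}]'
```

```text
clock: 11.1
eef_pos: [0.5151, 0.3147, 0.1708]
eef_rot: [3.141, -0.0, 1.57]
wrist_force: [-0.6, 0.7, -4.0]
finger_gap: 0.0262
grip_force: 59.4
```

```bash
python3 -m creep '[{"dx":0,"dy":0,"dz":0.03,"ax":0,"ay":0,"az":0,"jaw":-1},{"dx":0,"dy":0,"dz":0.03,"ax":0,"ay":0,"az":0,"jaw":-1},{"dx":0,"dy":0,"dz":0,"ax":0,"ay":0,"az":0,"jaw":-1}]'; python3 -m creep '[{"dx":0,"dy":0,"dz":0.03,"ax":0,"ay":0,"az":0,"jaw":-1},{"dx":0,"dy":0,"dz":0,"ax":0,"ay":0,"az":0,"jaw":-1}]'
```

```text
clock: 11.4
eef_pos: [0.515, 0.3147, 0.169]
eef_rot: [3.141, -0.0, 1.57]
wrist_force: [-0.1, 0.3, -4.4]
finger_gap: 0.0266
grip_force: 59.5
clock: 11.6
eef_pos: [0.5153, 0.3149, 0.1691]
eef_rot: [3.141, -0.001, 1.57]
wrist_force: [-1.4, -1.2, 1.7]
finger_gap: 0.0263
grip_force: 59.7
```

Contact. Now release and rise.

```bash
python3 -m creep '[{"dx":0,"dy":0,"dz":0,"ax":0,"ay":0,"az":0,"jaw":-0.2},{"dx":0,"dy":0,"dz":0,"ax":0,"ay":0,"az":0,"jaw":0.3},{"dx":0,"dy":0,"dz":0,"ax":0,"ay":0,"az":0,"jaw":0.6},{"dx":0,"dy":0,"dz":0,"ax":0,"ay":0,"az":0,"jaw":0.6},{"dx":0,"dy":0,"dz":-0.3,"ax":0,"ay":0,"az":0,"jaw":0.6},{"dx":0,"dy":0,"dz":-0.7,"ax":0,"ay":0,"az":0,"jaw":0.6},{"dx":0,"dy":0,"dz":-1,"ax":0,"ay":0,"az":0,"jaw":0.6},{"dx":0,"dy":0,"dz":-1,"ax":0,"ay":0,"az":0,"jaw":0.6},{"dx":0,"dy":0,"dz":-0.9,"ax":0,"ay":0,"az":0,"jaw":0.6},{"dx":0,"dy":0,"dz":0,"ax":0,"ay":0,"az":0,"jaw":0.6}]'
python3 - <<'E'
from h import *
np.set_printoptions(precision=4,suppress=True)
C={n:cap(n) for n in('side','top')}
cv2.imwrite('pics/c4.png',np.hstack([cv2.resize(C['side']['frame'][155:225,220:310,::-1],None,fx=4.4,fy=4.4,interpolation=2),cv2.resize(C['top']['frame'][145:215,220:310,::-1],None,fx=4.4,fy=4.4,interpolation=2)]))
for n in C: print([(x['score'],np.array(x['at'])*[512,384]) for x in spotter.pinpoint(n,'knob_grip')], [(np.array(x['at'])*[512,384],x['score']) for x in spotter.pinpoint(n,'holder')],[(np.array(x['at'])*[512,384],x['score']) for x in spotter.pinpoint(n,'mallet')])
k={n:spotter.pinpoint(n,'knob_grip')[0]['at'] for n in C}
print(tri(C['side'],k['side'],C['top'],k['top']))
for n in C: print(onz(C[n],k[n],.1327))
b=np.array([.5991,-.1138]); 
for n in C:
  for x in spotter.trace(n,'knob')[:2]:
    v,u=np.nonzero(x['pixels']); print(n,'knob',x['score'],u.min(),u.max(),v.min(),v.max(),len(u))
  x=spotter.trace(n,'holder')[0]['pixels']; np.save(f'{n}_holder.npy',x)
print(arm.observe()['eef_pos'])
E
```

```text
clock: 12.6
eef_pos: [0.5171, 0.3158, 0.2707]
eef_rot: [3.134, -0.004, 1.57]
wrist_force: [0.6, 1.0, 0.1]
finger_gap: 0.0681
grip_force: 0.0
[(0.7, array([263.8848, 180.2112]))] [(array([270.7968, 225.4848]), 0.66), (array([303.7184, 342.6816]), 0.51)] [(array([185.8048, 195.1872]), 0.58), (array([267.4176, 166.1184]), 0.56)]
[(0.55, array([240.7936, 180.288 ])), (0.23, array([272.1792, 173.1072]))] [(array([258.0992, 187.6992]), 0.66)] [(array([167.7824, 152.2176]), 0.87), (array([192.512, 252.096]), 0.79), (array([118.784 , 215.5008]), 0.56)]
(array([ 0.59  , -0.0231,  0.1241]), np.float64(0.006505384081396609))
[ 0.5833 -0.0319  0.1327]
[ 0.5923 -0.0241  0.1327]
side knob 0.79 257 274 174 190 243
top knob 0.63 235 256 173 191 290
[0.5148 0.3146 0.2654]
```

View pics/c4.png

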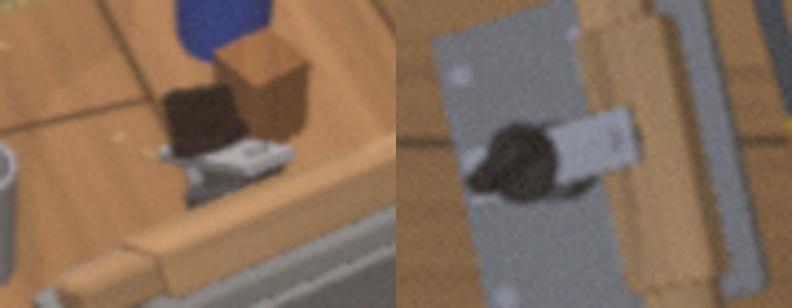

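The crops show the knob free. In the side crop the wing is seen broad-side at (205,115), and in the top crop the skirt is at (520,162) with the wing end at (480,180). I'll fit a knob model to the masks.

```bash
cat > fit.py <<'E'
from h import *
from scipy.optimize import differential_evolution
S=8
def frame(psi):
    X=np.array([np.cos(psi),np.sin(psi),0]);Z=np.array([0,0,1.]);Y=np.cross(Z,X)
    a=-.548*X+.836*Z; u=np.cross(Y,a)   # u up-slope, Y, a
    return u,Y,a
def parts(c,psi,th):
    u,Y,a=frame(psi); w=np.cos(th)*u+np.sin(th)*Y; v=np.cross(a,w)
    box=[c+i*.022*w+j*.007*v+k*.013*a for i in(-1,1) for j in(-1,1) for k in(-1,1)]
    t=np.linspace(0,2*np.pi,40)
    sk=[c-h*a+.023*(np.cos(s)*w+np.sin(s)*v) for h in(.013,.021) for s in t]
    return box,sk
def render(C,P,o,sz):
    im=np.zeros((sz[1]*S,sz[0]*S),np.uint8)
    for pts in P:
        q=((np.array([proj(C,p) for p in pts])-o)*S).astype(np.int32)
        cv2.fillConvexPoly(im,cv2.convexHull(q),255)
    return cv2.resize(im,sz,interpolation=cv2.INTER_AREA)/255.
E
python3 - <<'E'
from fit import *
np.set_printoptions(precision=4,suppress=True)
C={n:cap(n) for n in('side','top')}
O={'side':np.array([245,160]),'top':np.array([225,163])};sz=(42,40)
for kind in('net','dark'):
    T={}
    for n in C:
        m=spotter.trace(n,'knob')[0]['pixels']
        if kind=='dark':
            g=cv2.GaussianBlur(C[n]['frame'],(0,0),.6).max(2).astype(float)
            near=cv2.dilate(m.astype(np.uint8),np.ones((5,5)))>0
            m=np.where(near,np.clip((95-g)/45,0,1),0)
        T[n]=m[O[n][1]:O[n][1]+40,O[n][0]:O[n][0]+42].astype(float)
    for fixed in(-1.356,None):
        def f(p):
            psi=fixed if fixed else p[4]
            P=parts(p[:3],psi,p[3]); return sum(((render(C[n],P,O[n],sz)-T[n])**2).sum() for n in C)
        r=differential_evolution(f,[(.56,.62),(-.06,0),(.115,.145),(-1.57,1.57),(-1.5,-1.2)],maxiter=40,popsize=10,seed=1,tol=1e-4)
        print(kind,fixed,r.x,r.fun,[t.sum() for t in T.values()])
E
```

```text
net -1.356 [ 0.5854 -0.0333  0.1324  0.2354 -1.3587] 46.55549404075356 [np.float64(230.0), np.float64(301.0)]
net None [ 0.5861 -0.0333  0.1326  0.3016 -1.4078] 45.6077970011534 [np.float64(230.0), np.float64(301.0)]
dark -1.356 [ 0.5868 -0.0346  0.1336  0.1639 -1.4321] 87.54990644623862 [np.float64(171.2222222222222), np.float64(220.55555555555554)]
dark None [ 0.587  -0.0346  0.1337  0.2148 -1.4014] 86.95568371139305 [np.float64(171.2222222222222), np.float64(220.55555555555554)]
```

```bash
python3 - <<'E'
from fit import *
from scipy.spatial.transform import Rotation as Ro
np.set_printoptions(precision=4,suppress=True)
print([d for d in dir(arm) if d[0]!='_'])
s=arm.observe(); R0=Ro.from_euler('xyz',s['eef_rot']).as_matrix(); print(s['joints'])
u,Y,a=frame(-1.37); th=.22
w=np.cos(th)*u+np.sin(th)*Y
R1=np.stack([-w,np.cross(-a,-w),-a],1)
print(R1, 'det',np.linalg.det(R1))
rv=Ro.from_matrix(R0.T@R1).as_rotvec(); print('rotvec units',rv/.08)
k=np.array([.586,-.0337,.1327]); print('s=.08',k+.08*a,'eul',Ro.from_matrix(R1).as_euler('xyz'))
E
python3 -m creep '[{"dx":-0.3,"dy":0.1,"dz":0,"ax":0,"ay":0,"az":0,"jaw":0.2},{"dx":-0.9,"dy":0.2,"dz":0,"ax":0,"ay":0,"az":0,"jaw":0.2},{"dx":-1,"dy":0.2,"dz":0,"ax":0,"ay":0,"az":0,"jaw":0.2},{"dx":-1,"dy":0.2,"dz":0,"ax":0,"ay":0,"az":0,"jaw":0.2},{"dx":-1,"dy":0.2,"dz":0,"ax":0,"ay":0,"az":0,"jaw":0.2},{"dx":-1,"dy":0.2,"dz":0,"ax":0,"ay":0,"az":0,"jaw":0.2},{"dx":-1,"dy":0.2,"dz":0,"ax":0,"ay":0,"az":0,"jaw":0.2},{"dx":-1,"dy":0.2,"dz":0,"ax":0,"ay":0,"az":0,"jaw":0.2},{"dx":-1,"dy":0.2,"dz":0,"ax":0,"ay":0,"az":0,"jaw":0.2},{"dx":-1,"dy":0.2,"dz":0,"ax":0,"ay":0,"az":0,"jaw":0.2},{"dx":-1,"dy":0.2,"dz":0,"ax":0,"ay":0,"az":0,"jaw":0.2},{"dx":-1,"dy":0.2,"dz":0,"ax":0,"ay":0,"az":0,"jaw":0.2}]'
```

```text
['PlanningError', 'observe', 'tip_extent']
[ 0.5072  0.1158  1.7355 -0.      1.2902  0.5076]
[[-0.3766  0.9191  0.1093]
 [ 0.7559  0.3733 -0.537 ]
 [-0.5348 -0.1196 -0.836 ]] det 0.9984387088552441
rotvec units [ 0.0705 -7.3057 -5.1168]
s=.08 [0.5773 0.0093 0.1996] eul [-2.9995  0.5645  2.033 ]
clock: 14.8
eef_pos: [0.5723, 0.0329, 0.2657]
eef_rot: [3.141, 0.0, 1.57]
wrist_force: [0.3, -0.4, 0.3]
finger_gap: 0.0515
grip_force: 0.0
```

```bash
python3 -m creep '[{"dx":0,"dy":0,"dz":0,"ax":0.01,"ay":-0.73,"az":-0.51,"jaw":0.1},{"dx":0,"dy":0,"dz":0,"ax":0.01,"ay":-0.73,"az":-0.51,"jaw":0.1},{"dx":0,"dy":0,"dz":0,"ax":0.01,"ay":-0.73,"az":-0.51,"jaw":0.1},{"dx":0,"dy":0,"dz":0,"ax":0.01,"ay":-0.73,"az":-0.51,"jaw":0.1},{"dx":0,"dy":0,"dz":0,"ax":0.01,"ay":-0.73,"az":-0.51,"jaw":0.1},{"dx":0,"dy":0,"dz":0,"ax":0.01,"ay":-0.73,"az":-0.51,"jaw":0.1},{"dx":0,"dy":0,"dz":0,"ax":0.01,"ay":-0.73,"az":-0.51,"jaw":0.1},{"dx":0,"dy":0,"dz":0,"ax":0.01,"ay":-0.73,"az":-0.51,"jaw":0.1},{"dx":0,"dy":0,"dz":0,"ax":0.01,"ay":-0.73,"az":-0.51,"jaw":0.1},{"dx":0,"dy":0,"dz":0,"ax":0.01,"ay":-0.73,"az":-0.51,"jaw":0.1},{"dx":0,"dy":0,"dz":0,"ax":0,"ay":0,"az":0,"jaw":0.1}]'
cat > rel.py <<'E'
from fit import *
from scipy.spatial.transform import Rotation as Ro
import sys
np.set_printoptions(precision=3,suppress=True)
s=arm.observe(); R=Ro.from_euler('xyz',s['eef_rot']).as_matrix(); p=np.array(s['eef_pos'])
u,Y,a=frame(-1.37); th=float(sys.argv[2]) if len(sys.argv)>2 else .22
w=np.cos(th)*u+np.sin(th)*Y; R1=np.stack([-w,np.cross(-a,-w),-a],1)
k=np.array([.586,-.0337,.1327])
d=R.T@(k+float(sys.argv[1])*a-p)
print('shift units',d/.025,'turn units',Ro.from_matrix(R.T@R1).as_rotvec()/.08,'TCP height on axis',(p-k)@a,'lateral in tool',(R.T@(p-k-((p-k)@a)*a)))
print(s['clock'],s['joints'],s['wrist_force'],'axial',np.array(s['wrist_force'])@a,s['moment'],s['finger_gap'],s['grip_force'])
E
python3 rel.py .05
```

```text
clock: 15.9
eef_pos: [0.5713, 0.0351, 0.2643]
eef_rot: [-2.994, 0.563, 2.036]
wrist_force: [-0.3, 0.1, -0.1]
finger_gap: 0.0467
grip_force: 0.0
shift units [0.51  0.158 3.945] turn units [-0.048 -0.011  0.03 ] TCP height on axis 0.14853796060389082 lateral in tool [-0.013 -0.004 -0.   ]
15.9 [ 0.34   0.105  1.853 -0.593  1.327  0.108] [-0.259  0.135 -0.091] axial 0.02481584924790803 [ 0.316  0.028 -0.024] 0.04669709833382852 0.0
```

```bash
python3 -m creep '[{"dx":0.1,"dy":0.03,"dz":0.5,"ax":0,"ay":0,"az":0,"jaw":0.1},{"dx":0.1,"dy":0.03,"dz":0.9,"ax":0,"ay":0,"az":0,"jaw":0.1},{"dx":0.1,"dy":0.03,"dz":0.9,"ax":0,"ay":0,"az":0,"jaw":0.1},{"dx":0.1,"dy":0.03,"dz":0.9,"ax":0,"ay":0,"az":0,"jaw":0.1},{"dx":0.1,"dy":0.03,"dz":0.7,"ax":0,"ay":0,"az":0,"jaw":0.1},{"dx":0,"dy":0,"dz":0,"ax":0,"ay":0,"az":0,"jaw":0.1},{"dx":0,"dy":0,"dz":0,"ax":0,"ay":0,"az":0,"jaw":0.1}]'
python3 rel.py .006; python3 - <<'E'
from h import *
C={n:cap(n) for n in('side','top')}
cv2.imwrite('pics/c5.png',np.hstack([cv2.resize(C['side']['frame'][120:220,215:315,::-1],None,fx=4,fy=4,interpolation=2),cv2.resize(C['top']['frame'][130:230,190:290,::-1],None,fx=4,fy=4,interpolation=2)]))
E
```

```text
clock: 16.6
eef_pos: [0.5813, -0.0079, 0.1767]
eef_rot: [-2.997, 0.563, 2.03]
wrist_force: [0.4, 0.7, -0.4]
finger_gap: 0.0466
grip_force: 0.0
shift units [0.086 0.004 1.807] turn units [-0.047 -0.02  -0.023] TCP height on axis 0.05116065068252141 lateral in tool [-0.002  0.    -0.   ]
16.6 [ 0.264  0.177  1.944 -0.64   1.154  0.152] [ 0.397  0.662 -0.364] axial 0.007905986162783193 [0.238 0.036 0.026] 0.046617972030039624 0.0
```

View pics/c5.png

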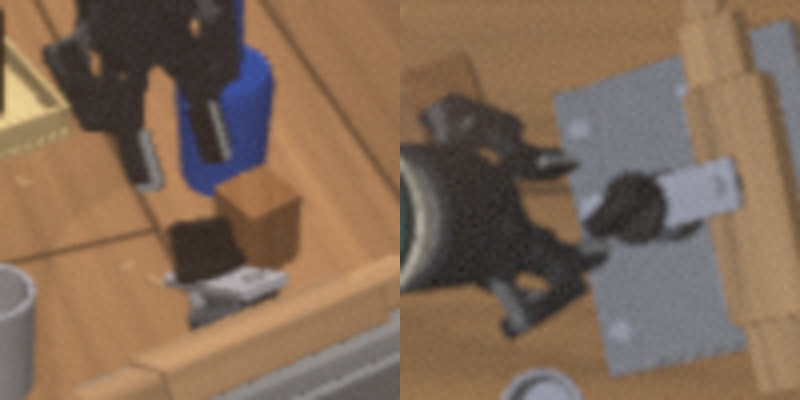

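Fingertips at (150,185)/(215,160) in the side crop and (570,165)/(600,255) in the top one straddle the wing, and the alignment matches. I'll advance and close.

```bash
python3 -m creep '[{"dx":0.02,"dy":0,"dz":0.4,"ax":0,"ay":0,"az":0,"jaw":0.1},{"dx":0.02,"dy":0,"dz":0.5,"ax":0,"ay":0,"az":0,"jaw":0.1},{"dx":0.02,"dy":0,"dz":0.5,"ax":0,"ay":0,"az":0,"jaw":0.1},{"dx":0.02,"dy":0,"dz":0.4,"ax":0,"ay":0,"az":0,"jaw":0.1},{"dx":0,"dy":0,"dz":0,"ax":0,"ay":0,"az":0,"jaw":-0.3},{"dx":0,"dy":0,"dz":0,"ax":0,"ay":0,"az":0,"jaw":-0.6},{"dx":0,"dy":0,"dz":0,"ax":0,"ay":0,"az":0,"jaw":-1},{"dx":0,"dy":0,"dz":0,"ax":0,"ay":0,"az":0,"jaw":-1},{"dx":0,"dy":0,"dz":0,"ax":0,"ay":0,"az":0,"jaw":-1},{"dx":0,"dy":0,"dz":0,"ax":0,"ay":0,"az":0,"jaw":-1}]' 40; python3 rel.py -.002
```

```text
clock: 17.7
eef_pos: [0.5857, -0.0295, 0.1379]
eef_rot: [-2.998, 0.564, 2.032]
wrist_force: [5.0, -3.0, -8.2]
finger_gap: 0.0132
grip_force: 41.4
shift units [-0.021 -0.025  0.343] turn units [-0.023 -0.013 -0.003] TCP height on axis 0.006574065712926039 lateral in tool [ 0.001  0.001 -0.   ]
17.7 [ 0.225  0.218  1.977 -0.672  1.074  0.173] [ 5.047 -3.045 -8.195] axial -9.037766301571933 [ 0.528 -0.488  0.415] 0.013226869773274728 41.3752019405365
```

```bash
python3 -m creep '[{"dx":0,"dy":0,"dz":0.1,"ax":0,"ay":0,"az":0,"jaw":-1},{"dx":0,"dy":0,"dz":0.1,"ax":0,"ay":0,"az":0,"jaw":-1},{"dx":0,"dy":0,"dz":0.1,"ax":0,"ay":0,"az":0,"jaw":-1},{"dx":0,"dy":0,"dz":0.1,"ax":0,"ay":0,"az":0,"jaw":-1},{"dx":0,"dy":0,"dz":0,"ax":0,"ay":0,"az":0,"jaw":-1}]' 70; python3 rel.py -.0075
```

```text
clock: 18.2
eef_pos: [0.5868, -0.0345, 0.1303]
eef_rot: [-2.999, 0.563, 2.031]
wrist_force: [-2.2, 6.7, 4.2]
finger_gap: 0.012
grip_force: 74.0
shift units [-0.015 -0.03   0.198] turn units [-0.019 -0.016 -0.016] TCP height on axis -0.0025541610298458533 lateral in tool [0.    0.001 0.   ]
18.2 [ 0.216  0.227  1.982 -0.679  1.058  0.178] [-2.183  6.742  4.235] axial 7.399064477423917 [ 0.851  0.292 -0.106] 0.012038152134092697 74.0494179725647
```

```bash
python3 -m creep '[{"dx":0,"dy":0,"dz":0.08,"ax":0,"ay":0,"az":0,"jaw":-1},{"dx":0,"dy":0,"dz":0.06,"ax":0,"ay":0,"az":0,"jaw":-1},{"dx":0,"dy":0,"dz":0,"ax":0,"ay":0,"az":0,"jaw":-1}]'; python3 rel.py -.0075
```

```text
clock: 18.5
eef_pos: [0.5872, -0.036, 0.1279]
eef_rot: [-2.999, 0.563, 2.031]
wrist_force: [-3.9, 8.2, 6.1]
finger_gap: 0.0122
grip_force: 74.4
shift units [-0.016 -0.033  0.084] turn units [-0.017 -0.018 -0.02 ] TCP height on axis -0.005393564259961787 lateral in tool [0.    0.001 0.   ]
18.5 [ 0.213  0.23   1.984 -0.681  1.053  0.179] [-3.923  8.235  6.141] axial 9.984341568050263 [ 0.839  0.47  -0.175] 0.012245874403537275 74.4257390499115
```

```bash
python3 -m creep '[{"dx":0,"dy":0,"dz":0.06,"ax":0,"ay":0,"az":0,"jaw":-1},{"dx":0,"dy":0,"dz":0,"ax":0,"ay":0,"az":0,"jaw":-1}]'; python3 rel.py -.0075;  python3 -m creep '[{"dx":0,"dy":0,"dz":0,"ax":0,"ay":0,"az":0.6,"jaw":-1},{"dx":0,"dy":0,"dz":0,"ax":0,"ay":0,"az":0.6,"jaw":-1},{"dx":0,"dy":0,"dz":0,"ax":0,"ay":0,"az":0.6,"jaw":-1},{"dx":0,"dy":0,"dz":0,"ax":0,"ay":0,"az":0.6,"jaw":-1},{"dx":0,"dy":0,"dz":0,"ax":0,"ay":0,"az":0.6,"jaw":-1},{"dx":0,"dy":0,"dz":0,"ax":0,"ay":0,"az":0,"jaw":-1}]'; python3 rel.py -.0075
```

```text
clock: 18.7
eef_pos: [0.5873, -0.0361, 0.1277]
eef_rot: [-3.0, 0.563, 2.03]
wrist_force: [-8.5, 12.2, 13.1]
finger_gap: 0.012
grip_force: 75.5
shift units [-0.013 -0.036  0.076] turn units [-0.015 -0.021 -0.034] TCP height on axis -0.005586308103766588 lateral in tool [0.    0.001 0.   ]
18.7 [ 0.213  0.23   1.984 -0.681  1.052  0.18 ] [-8.506 12.203 13.106] axial 18.43914460090827 [ 0.9    0.977 -0.5  ] 0.012043284633858523 75.51870346069336
clock: 19.3
eef_pos: [0.5873, -0.0361, 0.1277]
eef_rot: [3.128, 0.579, 1.743]
wrist_force: [-7.6, 12.6, 13.3]
finger_gap: 0.0123
grip_force: 75.5
shift units [-0.022 -0.03   0.076] turn units [-0.017 -0.018 -3.046] TCP height on axis -0.005607046813576441 lateral in tool [0.001 0.001 0.   ]
19.3 [ 0.213  0.23   1.984 -0.681  1.052  0.421] [-7.606 12.556 13.337] axial 18.723651968199903 [ 0.865  0.94  -0.508] 0.012282919034961542 75.54904818534851
```

Hard stop felt at about 12.2 mm, and the turn is going smoothly (0.24 rad so far). Continuing.

```bash
python3 -m creep '[{"dx":0,"dy":0,"dz":0,"ax":0,"ay":0,"az":0.7,"jaw":-1},{"dx":0,"dy":0,"dz":0,"ax":0,"ay":0,"az":0.7,"jaw":-1},{"dx":0,"dy":0,"dz":0,"ax":0,"ay":0,"az":0.7,"jaw":-1},{"dx":0,"dy":0,"dz":0,"ax":0,"ay":0,"az":0.7,"jaw":-1},{"dx":0,"dy":0,"dz":0,"ax":0,"ay":0,"az":0.7,"jaw":-1},{"dx":0,"dy":0,"dz":0,"ax":0,"ay":0,"az":0.7,"jaw":-1},{"dx":0,"dy":0,"dz":0,"ax":0,"ay":0,"az":0.7,"jaw":-1},{"dx":0,"dy":0,"dz":0,"ax":0,"ay":0,"az":0.7,"jaw":-1},{"dx":0,"dy":0,"dz":0,"ax":0,"ay":0,"az":0.7,"jaw":-1},{"dx":0,"dy":0,"dz":0,"ax":0,"ay":0,"az":0.7,"jaw":-1},{"dx":0,"dy":0,"dz":0,"ax":0,"ay":0,"az":0,"jaw":-1}]'; python3 rel.py -.0075
```

```text
clock: 20.4
eef_pos: [0.5872, -0.0361, 0.1277]
eef_rot: [2.797, 0.475, 1.103]
wrist_force: [-8.4, 12.4, 12.6]
finger_gap: 0.0121
grip_force: 75.6
shift units [-0.035 -0.012  0.076] turn units [ -0.022  -0.015 -10.048] TCP height on axis -0.0056060617104035475 lateral in tool [0.001 0.    0.   ]
20.4 [ 0.213  0.23   1.984 -0.681  1.052  0.981] [-8.409 12.386 12.592] axial 18.097013746492124 [ 0.877  0.956 -0.521] 0.012148534467019988 75.56601762771606
```

```bash
for i in 1 2; do :; done; echo "print('axis moment',np.array(s['moment'])@a)" >> rel.py
python3 -m creep '[{"dx":0,"dy":0,"dz":0,"ax":0,"ay":0,"az":0.6,"jaw":-1},{"dx":0,"dy":0,"dz":0,"ax":0,"ay":0,"az":0.6,"jaw":-1},{"dx":0,"dy":0,"dz":0,"ax":0,"ay":0,"az":0.6,"jaw":-1},{"dx":0,"dy":0,"dz":0,"ax":0,"ay":0,"az":0,"jaw":-1}]'; python3 rel.py -.0075
python3 -m creep '[{"dx":0,"dy":0,"dz":0,"ax":0,"ay":0,"az":0.5,"jaw":-1},{"dx":0,"dy":0,"dz":0,"ax":0,"ay":0,"az":0.5,"jaw":-1},{"dx":0,"dy":0,"dz":0,"ax":0,"ay":0,"az":0,"jaw":-1}]'; python3 rel.py -.0075
```

```text
clock: 20.8
eef_pos: [0.5873, -0.0361, 0.1277]
eef_rot: [2.733, 0.422, 0.956]
wrist_force: [-8.8, 12.0, 12.5]
finger_gap: 0.0123
grip_force: 76.3
shift units [-0.037 -0.007  0.075] turn units [ -0.021  -0.01  -11.828] TCP height on axis -0.005628549244343609 lateral in tool [0.001 0.    0.   ]
20.8 [ 0.213  0.23   1.984 -0.682  1.052  1.124] [-8.755 12.045 12.471] axial 17.851213511304444 [ 0.902  1.178 -0.113] 0.012313720178765088 76.29088997840881
axis moment 0.4401464805649063
clock: 21.1
eef_pos: [0.5873, -0.0361, 0.1277]
eef_rot: [2.702, 0.392, 0.882]
wrist_force: [-8.0, 13.5, 14.1]
finger_gap: 0.0119
grip_force: 100.0
shift units [-0.039 -0.006  0.076] turn units [ -0.01    0.005 -12.765] TCP height on axis -0.005593349572467297 lateral in tool [0.001 0.    0.   ]
21.1 [ 0.214  0.23   1.984 -0.683  1.052  1.2  ] [-7.97  13.548 14.103] axial 19.936216484256157 [0.753 2.086 1.182] 0.01189375777136076 99.9725184447766
axis moment 2.026117057040506
```

Firm stop at about 1.0 rad of turn (moment 2 Nm). I'll relieve the twist, open, and retreat along the axis.

```bash
python3 -m creep '[{"dx":0,"dy":0,"dz":0,"ax":0,"ay":0,"az":-0.5,"jaw":-1},{"dx":0,"dy":0,"dz":-0.06,"ax":0,"ay":0,"az":0,"jaw":-1},{"dx":0,"dy":0,"dz":-0.06,"ax":0,"ay":0,"az":0,"jaw":-1},{"dx":0,"dy":0,"dz":0,"ax":0,"ay":0,"az":0,"jaw":-1}]' 40; python3 rel.py -.005
python3 -m creep '[{"dx":0,"dy":0,"dz":0,"ax":0,"ay":0,"az":0,"jaw":-0.4},{"dx":0,"dy":0,"dz":0,"ax":0,"ay":0,"az":0,"jaw":0},{"dx":0,"dy":0,"dz":0,"ax":0,"ay":0,"az":0,"jaw":0.2},{"dx":0,"dy":0,"dz":-0.3,"ax":0,"ay":0,"az":0,"jaw":0.2},{"dx":0,"dy":0,"dz":-0.7,"ax":0,"ay":0,"az":0,"jaw":0.2},{"dx":0,"dy":0,"dz":-1,"ax":0,"ay":0,"az":0,"jaw":0.2},{"dx":0,"dy":0,"dz":-1,"ax":0,"ay":0,"az":0,"jaw":0.2},{"dx":0,"dy":0,"dz":-1,"ax":0,"ay":0,"az":0,"jaw":0.2},{"dx":0,"dy":0,"dz":-1,"ax":0,"ay":0,"az":0,"jaw":0.2},{"dx":0,"dy":0,"dz":-1,"ax":0,"ay":0,"az":0,"jaw":0.2},{"dx":0,"dy":0,"dz":0,"ax":0,"ay":0,"az":0,"jaw":0.2}]'
python3 - <<'E'
from fit import *
np.set_printoptions(precision=4,suppress=True)
C={n:cap(n) for n in('side','top')}
cv2.imwrite('pics/c6.png',np.hstack([cv2.resize(C['side']['frame'][100:245,160:335,::-1],None,fx=2.28,fy=2.28,interpolation=2),cv2.resize(C['top']['frame'][130:275,140:315,::-1],None,fx=2.28,fy=2.28,interpolation=2)]))
O={'side':np.array([245,160]),'top':np.array([225,163])};sz=(42,40)
T={n:spotter.trace(n,'knob')[0]['pixels'][O[n][1]:O[n][1]+40,O[n][0]:O[n][0]+42].astype(float) for n in C}
_,_,a=frame(-1.37);k=np.array([.586,-.0337,.1327])
def f(p): 
    P=parts(k+p[0]*a,-1.37,p[1]); return sum(((render(C[n],P,O[n],sz)-T[n])**2).sum() for n in C)
r=differential_evolution(f,[(-.02,.005),(-1.9,1.2)],maxiter=30,seed=1); print('press,th',r.x,r.fun,[t.sum() for t in T.values()])
E
```

```text
clock: 21.5
eef_pos: [0.587, -0.0352, 0.129]
eef_rot: [2.718, 0.409, 0.921]
wrist_force: [-2.7, 7.2, 5.4]
finger_gap: 0.0122
grip_force: 83.3
shift units [-0.035 -0.002  0.041] turn units [ -0.015   0.005 -12.267] TCP height on axis -0.003969214168323293 lateral in tool [0.001 0.    0.   ]
21.5 [ 0.215  0.229  1.983 -0.682  1.055  1.16 ] [-2.69   7.207  5.375] axial 8.657767513288382 [0.712 1.133 1.002] 0.012160133309739843 83.31705023534596
axis moment 1.367811558353455
clock: 22.6
eef_pos: [0.5727, 0.0462, 0.2575]
eef_rot: [2.713, 0.403, 0.917]
wrist_force: [1.2, 0.1, 1.0]
finger_gap: 0.0509
grip_force: 0.0
press,th [-0.009  -0.6885] 66.33284121491734 [np.float64(211.0), np.float64(238.0)]
```

View pics/c6.png

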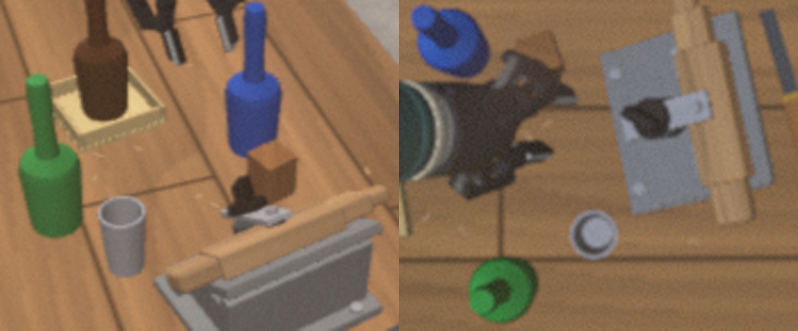

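The side view shows the mallet standing inside the tray at (103,90). The knob is turned and stays down: the fit gives about 9 mm in and about 0.9 rad turned after release. The blank, jar, offcut and look-alikes are where they were. Handing in.

```bash
python3 -c "
from station import workorder; print(workorder.job_done())"
```

```text
the job is handed in; nothing more can be done
None
```

I stood the mallet on its head in the tray, pushed the knob in and turned it clockwise to its stop; after release the pictures show the clamp holding about 9 mm in on the blank. I handed the job in at about 23 s, and no verdict came back.

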